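# Feed the tube rack one row and start the fill

### The arm

A 6-joint arm with a two-finger parallel gripper is mounted at the origin on the work surface. World frame = base frame: x ahead of the robot, y to its left, z up, the work surface at z = 0. Lengths are in m, angles in rad, forces in N, time in s.
With the tool pointing down it reaches from about 0.275 to 0.825 m from the base axis. Payload 5.2 kg.
Tool frame: the origin (TCP) lies midway between the tips of the shut fingers; the grasp point (between the pads) lies 19 mm behind it (r.tcp_to_grasp is the distance from the TCP to the grasp point, in m); z points along the fingers, y is the direction in which the jaws open and shut (so a half turn about z gives the same grasp; the last joint's range is limited). The gripper opens to 93 mm and grips with 3 to 60 N. Pads are 15 mm wide; open, the fingers measure 128 mm over their backs; the gripper's body (75 mm by 188 mm) begins 65 mm behind the grasp point.
Start: joints at [0.905, 0.259, 1.535, -0, 1.348, -0.203], TCP at [0.246, 0.492, 0.193] pointing down, gripper open.
Joint ranges: [-3.14, 3.14], [-0.91, 2.08], [0.19, 2.58], [-1.22, 4.36], [0.22, 2.71], [-3.12, 3.12]. Speed limits (rad/s): [2.57, 2.57, 3.14, 3.14, 3.14, 3.14].

### API

Orientations are given as a unit quaternion [w, x, y, z].
In Python, from plant import r gives the robot as it stands. The module is installed in compiled form; this text tells all that it offers.
- The arm moves only by the shell command python3 -m creep 'ROWS' [FORCE]. ROWS is JSON, a list of rows, each a list of 3 entries, a list of its own where there are three numbers: the finger opening in m, from 0 to 0.093, then the shift along the tool's x, y, z in m, then the turn, a rotation vector about the tool's x, y, z in rad. In form: [[grip, [dx, dy, dz], [ax, ay, az]], ...]. A call has 1 to 12 rows; each row is the pose to reach, as a shift and turn from the pose commanded when the call began, along the tool's axes at that moment; what a row does not reach only later rows make up. A row lasts 1/12 s, in which the tool goes at most 41.7 mm and 7.16 degrees, less where a joint would pass 70% of its speed; a pose out of reach is approached as far as the arm can. A call with a gripper value outside its range is refused whole. The fingers move at their own pace and stop on an object; FORCE is the grip in N (left out, the last holds). Time passes only in rows, so rows that repeat a pose let the fingers close. It gives the time, the measured TCP pose, the force and the opening at its end, in the units of the state.
- r.observe(): the state, without advancing time (a new reading comes with each control period).
- r.grab_frame(name): name is "scene" or "top" or "wrist"; returns (picture, depth): 384x512x3 uint8, blue, green, red; 384x512 float32, m along the optical axis (not along the pixel's ray), 0 where there is no reading.
- r.camera_params(name): a dict with "mtx" (3x3 intrinsics, pixels), "R" (3x3) and "t" (3): a world point X has camera coordinates R X + t. Camera axes: x right, y down, z forward; pixel columns grow to the right and rows downward; lengths in m; the calibration is good to about 2 mm. A picture is of the moment at which its call begins: read the wrist's pose just before it. camera_params takes no time and is no camera call; for the wrist camera it gives the pose at the moment of the call.
- r.close_job(): hands the job in, once; it reports no verdict.
The state is a dict: "clock": time; "joint_pos": joint angles; "qd": joint speeds; "joint_torque": joint torques, N m; "position": TCP position; "tool_rot": TCP orientation; "wrist_force": force on the tool from outside, world axes, zero at the start; "ft_torque": the same for the moment, N m; "opening": opening from 0.0 (shut) to 1.0 (fully open).
Only numpy, scipy, OpenCV 4.12 (cv2) and the standard library are available. Lean on these libraries where they do the work, as an engineer would, in place of code of your own. Each camera call takes 0.05 s, during which the arm holds its last target. There are 200 camera calls.

### The job

Feed the purple tube rack forward by one row: with the fingertips, push the feeder's hand wheel round by its upright red handle, clockwise as seen from above, through exactly one full turn, so that the handle stops where it first stood. Then press the green start key on the grey console fully down, and let it come up. Only push: gently, without gripping the handle; keep off the rack and its carriage, and leave the loose glassware and tubes standing where they are.

Things in the scene. Friction and masses are not known exactly. Their poses are not given: they have to be found in the camera images.
- feeder: the white rack feeder, fixed to the table; its origin is on the table top directly under the wheel's upright axis. Its +x side carries the slide bed (x 130 to 270 mm, y -200 to 200 mm), its moving carriage with the purple rack of tubes (top 135 mm above the table, x 145 to 255 mm) and an aluminium fill head (column at x 282 mm; arm over the rack from x 155 mm, its underside 178 mm and its top 230 mm above the table). Gearbox under the wheel 100 x 100 mm, 86 mm high
- wheel (a joint): angle of the hand wheel, rad; grows clockwise as seen from above, 2 pi per turn. It starts anywhere from 0 to 5.5; stops at -0.4 and at 13.5. The wheel stays where it is left: about 3 to 4 N at the handle keep it turning; never press the handle with 20 N or more. One turn clockwise feeds the carriage 20 mm along the feeder's +y
- wheel_hub (a point): top of the hub, on the wheel's upright axis, 122 mm above the table. Dark wheel of 154 mm outer diameter, rim centre line at radius 70 mm, three spokes; top of rim and spokes 119 mm above the table
- handle: upright red cylindrical handle, 22 mm diameter, standing on the wheel rim at 70 mm from the axis, at the end of a spoke; origin at the centre of its foot, 116 mm above the table; its red part ends 170 mm and its small steel tip 175 mm above the table. It goes round with the wheel and its sleeve spins freely about its own upright axis
- console: grey fixed console 100 x 80 x 30 mm, origin under its centre on the table
- start_key (a joint): travel of the green start key, m: 0 up, 0.006 fully down; a spring returns it; fully down takes 5 N
- start_key_top (a point): centre of the top face of the round green start key, 34 mm diameter, pressed straight down
- wash_bottle: loose white wash bottle with blue cap, 64 mm diameter, 170 mm tall; origin under its centre
- reagent_jar: loose glass jar with blue lid, 68 mm diameter, 100 mm tall; origin under its centre
- tube_a: loose standing tube with blue cap, 30 mm diameter (cap 34 mm), 99 mm tall; origin under its centre
- tube_b: loose standing tube with orange cap, 30 mm diameter (cap 34 mm), 99 mm tall, beside the hand wheel; origin under its centre
- beaker: loose glass beaker, 70 mm diameter, 85 mm tall; origin under its centre
- pipette: loose pipette lying along its x axis, 230 mm long, 26 mm high, origin under its middle
- carriage: not to be touched: the moving aluminium carriage with the purple rack and its tubes; origin under its centre, 32 mm above the table

How it is judged:
By the outcome, as a careful person would: the job done as asked, in the order asked, and still so for the second after the job is handed in, with the robot touching nothing.
It also fails if it takes over 64 s, if anything falls off the work surface, if the arm or the gripper's body presses on something with over 40 N, if the wrist force passes 120 N, or if a joint passes its speed limit or range.

## Working session

There is one attempt and no reset: what is moved stays moved. The work goes in short steps, Python scripts to look and compute and a shell command to move; the robot and the scene stay as the last step left them, time stands still between calls to the robot, and variables do not carry over. Pictures are saved under pics/ and viewed, about 8 in all and at most 12, crops included, and the job is handed in when it is done.

```bash
mkdir -p pics; cat > h.py <<'E'
import numpy as np, cv2
from plant import r
def cast(p,u,v,z):
    d=p["R"].T@np.linalg.inv(p["mtx"])@np.array([u,v,1.]); c=-p["R"].T@p["t"]
    return c+d*(z-c[2])/d[2]
def cloud(p,D):
    v,u=np.indices(D.shape); P=np.stack([(u-p["mtx"][0,2])/p["mtx"][0,0]*D,(v-p["mtx"][1,2])/p["mtx"][1,1]*D,D],-1)
    return (P-p["t"])@p["R"]
def proj(p,X):
    c=p["R"]@np.array(X)+p["t"]; q=p["mtx"]@c; return q[:2]/q[2]
E
python3 - <<'E'
from h import *
s=r.observe(); print({k:np.round(v,3) for k,v in s.items()})
for n in ("top","scene"):
    p=r.camera_params(n); I,D=r.grab_frame(n); cv2.imwrite(f"pics/{n}0.png",I); np.savez(f"{n}0.npz",I=I,D=D)
    print(n,np.round(-p["R"].T@p["t"],3),np.round(p["R"],2).tolist(),p["mtx"][0,0])
    H=cv2.cvtColor(I,cv2.COLOR_BGR2HSV); W=cloud(p,D)
    for nm,lo,hi in (("red",(0,150,80),(6,255,255)),("red2",(174,150,80),(180,255,255)),("green",(45,100,50),(85,255,255)),("purple",(125,60,40),(160,255,255)),("blue",(95,120,50),(120,255,255)),("orange",(8,150,100),(22,255,255))):
        k,L,st,c=cv2.connectedComponentsWithStats(cv2.inRange(H,lo,hi))
        for i in range(1,k):
            if st[i,4]>25: 
                w=W[(L==i)&(D>0)]; print(nm,st[i],c[i].round(1),np.median(w,0).round(3) if len(w) else 0, w[:,2].max().round(3))
E
```

```text
{'clock': np.float64(0.0), 'joint_pos': array([ 0.905,  0.259,  1.536,  0.   ,  1.348, -0.203]), 'qd': array([-0.   , -0.002, -0.001, -0.001, -0.001,  0.001]), 'joint_torque': array([-0.0000e+00, -4.3731e+01, -2.8400e+01,  7.2000e-02,  4.1000e-02,
       -0.0000e+00]), 'position': array([0.245, 0.492, 0.192]), 'tool_rot': array([-0.   ,  0.229,  0.973, -0.001]), 'wrist_force': array([ 0.475, -0.686, -0.609]), 'ft_torque': array([-0.014, -0.005,  0.031]), 'opening': np.float64(0.998)}
top [0.315 0.045 1.144] [[-0.01, -1.0, -0.0], [-0.98, 0.01, -0.2], [0.2, 0.0, -0.98]] 367.6459521658917
green [369 198  10   7  48] [373.6 201.2] [ 0.501 -0.311  0.03 ] 0.035
green [375 209  12  12 104] [380.1 214.4] [ 0.459 -0.321  0.051] 0.056
blue [253 105  11  14 105] [257.7 111.3] [0.723 0.042 0.208] 0.211
blue [ 464  128   48   43 1462] [485.3 148.9] [ 0.649 -0.643  0.068] 0.096
blue [ 94 197  11  10  87] [ 99.  201.4] [0.486 0.472 0.17 ] 0.174
blue [424 204  13  11 112] [430.5 209.2] [ 0.465 -0.449  0.099] 0.104
blue [413 210   7   8  30] [415.3 213.7] [ 0.463 -0.437  0.023] 0.036
blue [362 248  2
[... 710 characters left out ...]
] 0.104
blue [178 138   7   7  41] [181.  141.2] [ 0.473 -0.44   0.019] 0.033
blue [186 181  25  26 127] [200.5 192.5] [0.734 0.055 0.201] 0.21
blue [163 219  10   8  36] [167.5 222.4] [ 0.805 -0.041  0.062] 0.073
blue [193 220  13  13  56] [199. 226.] [0.747 0.032 0.06 ] 0.074
blue [279 221   9   9  61] [282.7 224.6] [0.534 0.172 0.019] 0.034
blue [379 229  12  11 106] [384.3 233.8] [0.491 0.475 0.168] 0.173
orange [500   0  12  13  83] [507.4   4. ] [-2.27  -0.266  0.024] 0.053
orange [505 157   7   8  35] [509.  160.9] [-0.593  0.461 -0.151] -0.149
orange [279 200  10   9  79] [283.7 204.1] [0.527 0.167 0.098] 0.102
orange [ 451  254   61   60 2093] [483.4 282.9] [0.316 0.696 0.029] 0.063
```

View pics/top0.png

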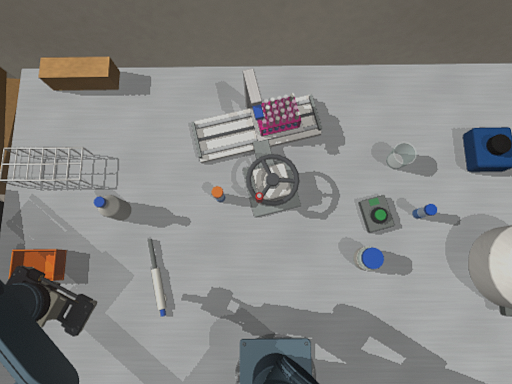

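View pics/scene0.png

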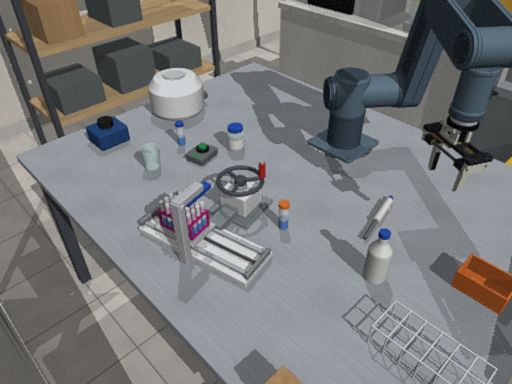

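The top view shows the wheel hub near (272,180), the handle near (259,197), tube_b at (217,192), and the console key at (380,214). The rack is beyond the wheel, at about (280,115). Next I'll get exact positions for these.

```bash
python3 - <<'E'
from h import *
from scipy.optimize import least_squares
c0=None
for n in ("top","scene"):
    p=r.camera_params(n); f=np.load(n+"0.npz"); I,D=f["I"],f["D"]; W=cloud(p,D); H=cv2.cvtColor(I,cv2.COLOR_BGR2HSV)
    z=W[...,2]; near=np.hypot(W[...,0]-.57,W[...,1]-.015)<.12
    m=near&(z>.108)&(z<.128)&(D>0)&(H[...,2]<110); P=W[m][:,:2]
    c=P.mean(0)
    for _ in range(10):
        q=P[abs(np.hypot(*(P-c).T)-.07)<.015]
        c=least_squares(lambda c:np.hypot(*(q-c).T)-.07,c,loss="soft_l1",f_scale=.003).x
    print(n,"hub",c.round(4),len(q), "resid",np.std(np.hypot(*(q-c).T)-.07).round(4))
    red=near&((H[...,0]<8)|(H[...,0]>170))&(H[...,1]>110)&(z>.12)
    v,u=np.nonzero(red); print(" red px",len(u),u.mean(),v.mean(),W[red].mean(0).round(4),W[red].min(0).round(3),W[red].max(0).round(3))
    t=red&(z>.16); print(" red top",W[t].mean(0).round(4) if t.any() else None)
    g=cv2.inRange(H,(45,100,40),(85,255,255))>0
    g&=(z>.03)&(abs(W[...,0]-.46)<.022)&(abs(W[...,1]+.32)<.03); v,u=np.nonzero(g)
    print(" key",len(u),W[g].mean(0).round(4),cast(p,u.mean(),v.mean(),W[g][:,2].mean()).round(4))
    b=(W[...,0]>.55)&(W[...,0]<.95)&(abs(W[...,1])<.3)&(z>.02)&(z<.07)&(D>0)&~((np.hypot(W[...,0]-.57,W[...,1]-.015)<.1))
    k,L,st,cc=cv2.connectedComponentsWithStats(b.astype(np.uint8)); i=1+st[1:,4].argmax()
    print(" bed",cv2.minAreaRect((W[L==i][:,:2]*1000).astype(np.float32)))
    pu=cv2.inRange(H,(125,60,40),(175,255,255))>0; pu&=(W[...,0]>.65)&(z>.05)
    print(" purple",pu.sum(),cv2.minAreaRect((W[pu][:,:2]*1000).astype(np.float32)) if pu.sum()>5 else 0)
    hi=(W[...,0]>.6)&(W[...,0]<.95)&(abs(W[...,1])<.2)&(z>.15)&(D>0); print(" head",cv2.minAreaRect((W[hi][:,:2]*1000).astype(np.float32)),z[hi].max())
E
```

```text
top hub [0.5522 0.0036] 692 resid 0.0043
 red px 39 258.61538461538464 197.10256410256412 [0.4929 0.0425 0.1659] [0.485 0.033 0.135] [0.506 0.052 0.174]
 red top [0.494  0.0427 0.1695]
 key 104 [ 0.4577 -0.3199  0.0511] [ 0.4577 -0.3199  0.0511]
 bed ((748.9090576171875, 49.0289306640625), (168.25296020507812, 406.13909912109375), 9.02086353302002)
 purple 730 ((761.1731567382812, -10.858245849609375), (87.44400024414062, 137.1494903564453), 14.537290573120117)
 head ((771.6486206054688, 54.2005615234375), (140.45538330078125, 30.35588264465332), 13.367247581481934) 0.23679627614743512
scene hub [0.5579 0.0046] 446 resid 0.0041
 red px 86 261.4186046511628 170.17441860465115 [0.5022 0.0459 0.1467] [0.49  0.035 0.121] [0.51  0.053 0.171]
 red top [0.5017 0.0454 0.1671]
 key 54 [ 0.4615 -0.3155  0.0489] [ 0.4615 -0.3155  0.0489]
 bed ((755.2442016601562, 48.75030517578125), (180.08596801757812, 405.1136169433594), 8.60692310333252)
 purple 365 ((973.94775390625, 401.6025085449219), (989.72119140625, 143.5730438232422), 63.51593017578125)
 head ((773.5833129882812, 53.41282653808594), (142.07150268554688, 32.57936477661133), 13.477574348449707) 0.23384592697270593
```

```bash
python3 - <<'E'
import cv2
a=cv2.imread("pics/top0.png")[60:260,180:420]; b=cv2.imread("pics/scene0.png")[100:300,120:360]
cv2.imwrite("pics/c0.png",cv2.vconcat([cv2.resize(x,None,fx=2.5,fy=2.5,interpolation=cv2.INTER_CUBIC)[:300 if 0 else 500,:600] for x in (a,)]))
E
```

```text
(no output)
```

View pics/c0.png

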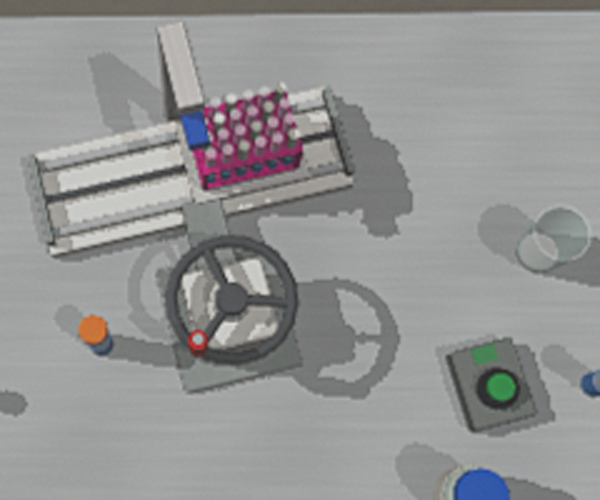

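```bash
cat >> h.py <<'E'
from scipy.spatial.transform import Rotation as Ro
HUB=np.array([.555,.004]); YAW=.23
def Rt():
    q=r.observe()["tool_rot"]; return Ro.from_quat([q[1],q[2],q[3],q[0]]).as_matrix()
def shift(target): return (Rt().T@(np.array(target)-r.observe()["position"])).round(4)
E
python3 - <<'E'
from h import *
p=r.camera_params("wrist"); s=r.observe(); print("cam in tool",(Rt().T@(-p["R"].T@p["t"]-s["position"])).round(3), (p["R"]@Rt()).round(2).tolist(),p["mtx"][0,0])
print(shift([.46,-.01,.27]))
y=np.array([-np.sin(YAW),np.cos(YAW),0]);
for sg in (1,-1):
    T=np.stack([np.cross(sg*y,[0,0,-1.]),sg*y,[0,0,-1.]],1); print(Ro.from_matrix(Rt().T@T).as_rotvec().round(3), T[:,0].round(2))
E
```

```text
cam in tool [ 0.067  0.002 -0.192] [[-0.0, 1.0, 0.0], [-0.97, -0.0, -0.24], [-0.24, -0.0, 0.97]] 298.2969147175988
[-0.4162 -0.3532 -0.0778]
[-0.001 -0.001 -0.693] [-0.97 -0.23 -0.  ]
[-1.000e-03  2.000e-03  2.449e+00] [0.97 0.23 0.  ]
```

```bash
python3 -m creep '[[0,[0,0,-0.04],[0,0,0]],[0,[-0.03,-0.025,-0.07],[0,0,-0.1]],[0,[-0.06,-0.05,-0.078],[0,0,-0.2]],[0,[-0.09,-0.076,-0.078],[0,0,-0.3]],[0,[-0.12,-0.102,-0.078],[0,0,-0.4]],[0,[-0.15,-0.127,-0.078],[0,0,-0.5]],[0,[-0.18,-0.153,-0.078],[0,0,-0.6]],[0,[-0.21,-0.178,-0.078],[0,0,-0.693]],[0,[-0.24,-0.204,-0.078],[0,0,-0.693]],[0,[-0.27,-0.23,-0.078],[0,0,-0.693]],[0,[-0.3,-0.255,-0.078],[0,0,-0.693]],[0,[-0.33,-0.28,-0.078],[0,0,-0.693]]]'; python3 -c "
from h import *
print(shift([.46,-.01,.27]),r.observe()['joint_pos'].round(2))"
```

```text
clock: 1.1
position: [0.4159, 0.0922, 0.2705]
tool_rot: [-0.0, -0.115, 0.993, -0.0]
wrist_force: [0.4, -0.1, 0.6]
opening: 0.187
[-0.0196 -0.1096  0.0005] [-0.04 -0.02  1.66 -0.    1.49 -1.85]
```

```bash
python3 -m creep '[[0,[-0.005,-0.03,0],[0,0,0]],[0,[-0.01,-0.06,0],[0,0,0]],[0,[-0.015,-0.09,0],[0,0,0]],[0,[-0.02,-0.11,0],[0,0,0]],[0,[-0.02,-0.11,0],[0,0,0]],[0,[-0.02,-0.11,0],[0,0,0]]]'; python3 - <<'E'
from h import *
s=r.observe(); p=r.camera_params("wrist"); I,D=r.grab_frame("wrist"); np.savez("wrist0.npz",I=I,D=D,R=p["R"],t=p["t"],pos=s["position"]); cv2.imwrite("pics/w0.png",I)
print(s["position"].round(4)); H=cv2.cvtColor(I,cv2.COLOR_BGR2HSV); W=cloud(p,D)
red=((H[...,0]<8)|(H[...,0]>170))&(H[...,1]>130)&(W[...,2]>.11); v,u=np.nonzero(red); print(len(u),u.mean(),v.mean(),u.min(),u.max(),v.min(),v.max())
t=W[red]; print(t[t[:,2]>.165].mean(0).round(4)); print("hub",proj(p,[.555,.004,.122]),"hpred",proj(p,[.498,.044,.17]))
E
```

```text
clock: 1.6
position: [0.4602, -0.0088, 0.2699]
tool_rot: [-0.001, -0.114, 0.994, 0.0]
wrist_force: [-0.5, 0.4, 0.2]
opening: 0.006
[ 0.4602 -0.0088  0.2699]
425 289.6023529411765 215.36705882352942 279 376 202 251
[0.4893 0.0386 0.1806]
hub [245.33730391 247.95570396] hpred [293.58945343 226.86929904]
```

View pics/w0.png

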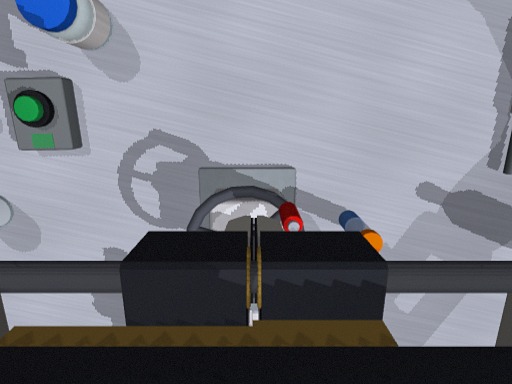

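```bash
cat > path.py <<'E'
from h import *
M=Rt()[:2,:2]; cur=r.observe()["position"][:2].copy()
def tgt(th,d=.018):
    th=np.radians(th); return HUB+.07*np.array([np.cos(th),np.sin(th)])-d*np.array([np.sin(th),-np.cos(th)])
def chunk(pts):
    global cur; out=[(M.T@(p-cur)).round(3) for p in pts]; cur=cur+M@out[-1]
    print(",".join("[0,[%g,%g,0],[0,0,0]]"%tuple(o) for o in out)); print("   end",cur.round(4))
E
python3 - <<'E'
from path import *
print(r.observe()["position"])
chunk([tgt(145,.045)])
chunk([tgt(145,d) for d in (.040,.035,.03,.026,.023,.021,.019,.018)]+[tgt(145-a) for a in (2,4,7,11)])
a=11
for k in range(6):
    chunk([tgt(145-a-5*i) for i in range(1,13)]); a+=60
E
```

```text
[ 0.45987352 -0.0079351   0.27010499]
[0,[-0.015,0.012,0],[0,0,0]]
   end [0.4718 0.0072]
[0,[-0.004,0.003,0],[0,0,0]],[0,[-0.008,0.007,0],[0,0,0]],[0,[-0.011,0.01,0],[0,0,0]],[0,[-0.014,0.013,0],[0,0,0]],[0,[-0.017,0.015,0],[0,0,0]],[0,[-0.018,0.016,0],[0,0,0]],[0,[-0.019,0.017,0],[0,0,0]],[0,[-0.02,0.018,0],[0,0,0]],[0,[-0.022,0.02,0],[0,0,0]],[0,[-0.023,0.022,0],[0,0,0]],[0,[-0.026,0.025,0],[0,0,0]],[0,[-0.029,0.029,0],[0,0,0]]
   end [0.4934 0.042 ]
[0,[-0.005,0.004,0],[0,0,0]],[0,[-0.01,0.008,0],[0,0,0]],[0,[-0.015,0.011,0],[0,0,0]],[0,[-0.02,0.014,0],[0,0,0]],[0,[-0.026,0.017,0],[0,0,0]],[0,[-0.032,0.019,0],[0,0,0]],[0,[-0.038,0.02,0],[0,0,0]],[0,[-0.045,0.021,0],[0,0,0]],[0,[-0.051,0.021,0],[0,0,0]],[0,[-0.057,0.021,0],[0,0,0]],[0,[-0.064,0.02,0],[0,0,0]],[0,[-0.07,0.019,0],[0,0,0]]
   end [0.5573 0.0764]
[0,[-0.006,-0.002,0],[0,0,0]],[0,[-0.012,-0.004,0],[0,0,0]],[0,[-0.017,-0.007,0],[0,0,0]],[0,[-0.023,-0.011,0],[0,0,0]],[0,[-0.028,-0.014,0],[0,0,0]],[0,[-0.032,-0.019,0],[0,0,0]],[0,[-0.036,-0.023,0],[0,0,0]],[0,[-0.04,-0.028,0],[0,0,0]],[0,[-0.044,-0.034,0],[0,0,0]],[0,[-0.
[... 869 characters left out ...]
0,0]],[0,[0.012,0.004,0],[0,0,0]],[0,[0.017,0.007,0],[0,0,0]],[0,[0.023,0.011,0],[0,0,0]],[0,[0.028,0.014,0],[0,0,0]],[0,[0.033,0.019,0],[0,0,0]],[0,[0.037,0.023,0],[0,0,0]],[0,[0.041,0.028,0],[0,0,0]],[0,[0.044,0.034,0],[0,0,0]],[0,[0.047,0.039,0],[0,0,0]],[0,[0.049,0.045,0],[0,0,0]],[0,[0.051,0.051,0],[0,0,0]]
   end [ 0.4918 -0.0303]
[0,[0.002,0.006,0],[0,0,0]],[0,[0.003,0.012,0],[0,0,0]],[0,[0.003,0.019,0],[0,0,0]],[0,[0.003,0.025,0],[0,0,0]],[0,[0.002,0.031,0],[0,0,0]],[0,[0.001,0.037,0],[0,0,0]],[0,[-0.001,0.043,0],[0,0,0]],[0,[-0.004,0.049,0],[0,0,0]],[0,[-0.007,0.055,0],[0,0,0]],[0,[-0.01,0.06,0],[0,0,0]],[0,[-0.014,0.065,0],[0,0,0]],[0,[-0.018,0.07,0],[0,0,0]]
   end [0.4934 0.042 ]
```

```bash
python3 -m creep '[[0,[-0.015,0.012,0.02],[0,0,0]],[0,[-0.015,0.012,0.05],[0,0,0]],[0,[-0.015,0.012,0.08],[0,0,0]],[0,[-0.015,0.012,0.11],[0,0,0]],[0,[-0.015,0.012,0.125],[0,0,0]],[0,[-0.015,0.012,0.132],[0,0,0]],[0,[-0.015,0.012,0.132],[0,0,0]]]'; python3 -m creep '[[0,[-0.004,0.003,0],[0,0,0]],[0,[-0.008,0.007,0],[0,0,0]],[0,[-0.011,0.01,0],[0,0,0]],[0,[-0.014,0.013,0],[0,0,0]],[0,[-0.017,0.015,0],[0,0,0]],[0,[-0.018,0.016,0],[0,0,0]],[0,[-0.019,0.017,0],[0,0,0]],[0,[-0.02,0.018,0],[0,0,0]],[0,[-0.022,0.02,0],[0,0,0]],[0,[-0.023,0.022,0],[0,0,0]],[0,[-0.026,0.025,0],[0,0,0]],[0,[-0.029,0.029,0],[0,0,0]]]'
```

```text
clock: 2.23
position: [0.4707, 0.0083, 0.1373]
tool_rot: [-0.001, -0.116, 0.993, 0.001]
wrist_force: [-0.6, -0.4, 0.9]
opening: 0.002
clock: 3.23
position: [0.4937, 0.0419, 0.1384]
tool_rot: [-0.0, -0.115, 0.993, 0.0]
wrist_force: [-2.2, -2.7, -0.1]
opening: 0.006
```

Contact is about 3.5 N along the tangent, and the handle is moving. I'll carry on round.

```bash
python3 -m creep '[[0,[-0.005,0.004,0],[0,0,0]],[0,[-0.01,0.008,0],[0,0,0]],[0,[-0.015,0.011,0],[0,0,0]],[0,[-0.02,0.014,0],[0,0,0]],[0,[-0.026,0.017,0],[0,0,0]],[0,[-0.032,0.019,0],[0,0,0]],[0,[-0.038,0.02,0],[0,0,0]],[0,[-0.045,0.021,0],[0,0,0]],[0,[-0.051,0.021,0],[0,0,0]],[0,[-0.057,0.021,0],[0,0,0]],[0,[-0.064,0.02,0],[0,0,0]],[0,[-0.07,0.019,0],[0,0,0]]]'
python3 - <<'E'
from h import *
for n in ("top","scene"):
    p=r.camera_params(n); I,D=r.grab_frame(n); H=cv2.cvtColor(I,cv2.COLOR_BGR2HSV); W=cloud(p,D); cv2.imwrite(f"pics/{n}1.png",I)
    red=((H[...,0]<8)|(H[...,0]>170))&(H[...,1]>110)&(W[...,2]>.115)&(np.hypot(W[...,0]-.555,W[...,1])<.12)
    print(n,red.sum(),W[red].mean(0).round(3) if red.any() else "")
E
```

```text
clock: 4.23
position: [0.5582, 0.0764, 0.1383]
tool_rot: [-0.0, -0.115, 0.993, 0.0]
wrist_force: [-4.4, -0.3, -0.3]
opening: 0.005
top 0 
scene 101 [0.587 0.071 0.149]
```

```bash
python3 -m creep '[[0,[-0.006,-0.002,0],[0,0,0]],[0,[-0.012,-0.004,0],[0,0,0]],[0,[-0.017,-0.007,0],[0,0,0]],[0,[-0.023,-0.011,0],[0,0,0]],[0,[-0.028,-0.014,0],[0,0,0]],[0,[-0.032,-0.019,0],[0,0,0]],[0,[-0.036,-0.023,0],[0,0,0]],[0,[-0.04,-0.028,0],[0,0,0]],[0,[-0.044,-0.034,0],[0,0,0]],[0,[-0.047,-0.039,0],[0,0,0]],[0,[-0.049,-0.045,0],[0,0,0]],[0,[-0.051,-0.051,0],[0,0,0]]]'
python3 -m creep '[[0,[-0.001,-0.006,0],[0,0,0]],[0,[-0.002,-0.012,0],[0,0,0]],[0,[-0.003,-0.019,0],[0,0,0]],[0,[-0.002,-0.025,0],[0,0,0]],[0,[-0.002,-0.031,0],[0,0,0]],[0,[0,-0.037,0],[0,0,0]]]'
python3 - <<'E'
from h import *
for n in ("top","scene"):
    p=r.camera_params(n); I,D=r.grab_frame(n); H=cv2.cvtColor(I,cv2.COLOR_BGR2HSV); W=cloud(p,D); cv2.imwrite(f"pics/{n}2.png",I)
    red=((H[...,0]<8)|(H[...,0]>170))&(H[...,1]>110)&(W[...,2]>.115)&(np.hypot(W[...,0]-.555,W[...,1])<.12)
    print(n,red.sum(),W[red].mean(0).round(3) if red.any() else "")
E
```

```text
clock: 5.33
position: [0.6193, 0.0376, 0.1386]
tool_rot: [0.0, -0.115, 0.993, 0.0]
wrist_force: [-3.1, 3.0, 2.5]
opening: 0.004
clock: 5.83
position: [0.6281, 0.0015, 0.1386]
tool_rot: [0.001, -0.115, 0.993, -0.0]
wrist_force: [0.4, 3.2, 0.6]
opening: 0.007
top 24 [ 0.614 -0.017  0.176]
scene 60 [ 0.626 -0.014  0.14 ]
```

```bash
python3 -m creep '[[0,[0.002,-0.006,0],[0,0,0]],[0,[0.004,-0.012,0],[0,0,0]],[0,[0.007,-0.018,0],[0,0,0]],[0,[0.01,-0.023,0],[0,0,0]],[0,[0.014,-0.028,0],[0,0,0]],[0,[0.018,-0.033,0],[0,0,0]]]'
python3 -m creep '[[0,[0.005,-0.004,0],[0,0,0]],[0,[0.01,-0.008,0],[0,0,0]],[0,[0.015,-0.011,0],[0,0,0]],[0,[0.021,-0.014,0],[0,0,0]],[0,[0.027,-0.017,0],[0,0,0]],[0,[0.033,-0.019,0],[0,0,0]],[0,[0.039,-0.02,0],[0,0,0]],[0,[0.045,-0.021,0],[0,0,0]],[0,[0.051,-0.021,0],[0,0,0]],[0,[0.058,-0.021,0],[0,0,0]],[0,[0.064,-0.02,0],[0,0,0]],[0,[0.07,-0.019,0],[0,0,0]]]'
python3 -m creep '[[0,[0.006,0.002,0],[0,0,0]],[0,[0.012,0.004,0],[0,0,0]],[0,[0.017,0.007,0],[0,0,0]],[0,[0.023,0.011,0],[0,0,0]],[0,[0.028,0.014,0],[0,0,0]],[0,[0.033,0.019,0],[0,0,0]],[0,[0.037,0.023,0],[0,0,0]],[0,[0.041,0.028,0],[0,0,0]]]'
python3 - <<'E'
from h import *
for n in ("top","scene"):
    p=r.camera_params(n); I,D=r.grab_frame(n); H=cv2.cvtColor(I,cv2.COLOR_BGR2HSV); W=cloud(p,D); cv2.imwrite(f"pics/{n}3.png",I)
    red=((H[...,0]<8)|(H[...,0]>170))&(H[...,1]>110)&(W[...,2]>.115)&(np.hypot(W[...,0]-.555,W[...,1])<.12)
    print(n,red.sum(),W[red].mean(0).round(3) if red.any() else "")
E
```

```text
clock: 6.43
position: [0.6175, -0.035, 0.1386]
tool_rot: [0.0, -0.115, 0.993, -0.0]
wrist_force: [3.1, 1.4, -0.2]
opening: 0.005
clock: 7.43
position: [0.5531, -0.0686, 0.1386]
tool_rot: [0.0, -0.115, 0.993, -0.0]
wrist_force: [4.0, 1.2, 0.1]
opening: 0.006
clock: 8.1
position: [0.5067, -0.0507, 0.1387]
tool_rot: [-0.0, -0.115, 0.993, -0.0]
wrist_force: [2.7, -2.5, 1.2]
opening: 0.004
top 22 [ 0.481 -0.028  0.187]
scene 91 [ 0.499 -0.026  0.15 ]
```

```bash
python3 -m creep '[[0,[0.003,0.006,0],[0,0,0]],[0,[0.006,0.011,0],[0,0,0]],[0,[0.008,0.017,0],[0,0,0]],[0,[0.01,0.023,0],[0,0,0]],[0,[0.012,0.029,0],[0,0,0]],[0,[0.013,0.035,0],[0,0,0]],[0,[0.013,0.042,0],[0,0,0]],[0,[0.013,0.048,0],[0,0,0]],[0,[0.012,0.054,0],[0,0,0]],[0,[0.011,0.06,0],[0,0,0]],[0,[0.011,0.06,0],[0,0,0]]]'
cat > look.py <<'E'
from h import *
import sys
tag=sys.argv[1]
def red(I,D,p):
    H=cv2.cvtColor(I,cv2.COLOR_BGR2HSV); W=cloud(p,D)
    m=((H[...,0]<8)|(H[...,0]>170))&(H[...,1]>110)&(W[...,2]>.115)&(np.hypot(W[...,0]-.555,W[...,1])<.13); v,u=np.nonzero(m)
    return m.sum(),np.round([u.mean(),v.mean()],2),(u.min(),u.max(),v.min(),v.max()),W[m].mean(0).round(4)
for n in ("top","scene"):
    p=r.camera_params(n); f=np.load(n+"0.npz"); print(n,"start",red(f["I"],f["D"],p))
    I,D=r.grab_frame(n); cv2.imwrite(f"pics/{n}{tag}.png",I); print("   now",red(I,D,p))
p=r.camera_params("wrist"); I,D=r.grab_frame("wrist"); cv2.imwrite(f"pics/wrist{tag}.png",I); print("wrist",red(I,D,p))
f=np.load("wrist0.npz"); p["R"],p["t"]=f["R"],f["t"]; print("wrist start",red(f["I"],f["D"],p))
print(r.observe()["position"].round(4))
E
python3 look.py 4
```

```text
clock: 9.12
position: [0.4821, 0.0066, 0.1384]
tool_rot: [-0.001, -0.115, 0.993, 0.001]
wrist_force: [-0.6, -1.4, 3.0]
opening: 0.003
top start (np.int64(39), array([258.62, 197.1 ]), (np.int64(255), np.int64(262), np.int64(192), np.int64(201)), array([0.4929, 0.0425, 0.1659]))
   now (np.int64(14), array([260.93, 199.14]), (np.int64(260), np.int64(262), np.int64(197), np.int64(201)), array([0.4803, 0.0368, 0.2051]))
scene start (np.int64(90), array([261.47, 170.5 ]), (np.int64(259), np.int64(264), np.int64(163), np.int64(178)), array([0.5021, 0.046 , 0.1454]))
   now (np.int64(93), array([260.26, 166.73]), (np.int64(254), np.int64(263), np.int64(112), np.int64(175)), array([0.4943, 0.0327, 0.1488]))
wrist (np.int64(433), array([285.64, 219.94]), (np.int64(267), np.int64(428), np.int64(208), np.int64(292)), array([0.4788, 0.0276, 0.1441]))
wrist start (np.int64(421), array([289.26, 215.04]), (np.int64(279), np.int64(302), np.int64(202), np.int64(230)), array([0.491 , 0.0393, 0.1542]))
[0.482  0.006  0.1382]
```

```bash
python3 -m creep '[[0,[-0.001,0.002,0],[0,0,0]],[0,[-0.002,0.004,0],[0,0,0]],[0,[-0.003,0.006,0],[0,0,0]],[0,[-0.003,0.006,0],[0,0,0]],[0,[0,0,0],[0,0,0]],[0,[0.006,-0.01,0],[0,0,0]],[0,[0.006,-0.01,0],[0,0,0]],[0,[0.006,-0.01,-0.03],[0,0,0]],[0,[0.012,-0.012,-0.065],[0,0,0]],[0,[0.018,-0.012,-0.1],[0,0,0]],[0,[0.024,-0.012,-0.132],[0,0,0]],[0,[0.024,-0.012,-0.132],[0,0,0]]]'
python3 -c "
from h import *
print(shift(np.load('wrist0.npz')['pos']))"
```

```text
clock: 10.27
position: [0.4645, -0.013, 0.2771]
tool_rot: [0.005, -0.114, 0.993, -0.002]
wrist_force: [0.8, -0.4, -0.2]
opening: 0.006
[0.0034 0.0051 0.0072]
```

```bash
python3 -m creep '[[0,[0.001,0.002,0],[0,0,0]],[0,[0.001,0.002,0],[0,0,0]],[0,[0.001,0.002,0],[0,0,0]],[0,[0.001,0.002,0],[0,0,0]]]'; cat > cmp.py <<'E'
from h import *
def tip(I,D,p):
    H=cv2.cvtColor(I,cv2.COLOR_BGR2HSV)
    m=(((H[...,0]<8)|(H[...,0]>170))&(H[...,1]>110)).astype(np.uint8)
    pr=proj(p,[.498,.044,.15]); out=[]
    k,L,st,c=cv2.connectedComponentsWithStats(m); i=min((j for j in range(1,k) if st[j,4]>15),key=lambda j:np.hypot(*(c[j]-pr)))
    # outline centre by rotated rect; angle about hub with the centroid cast at mid height
    X=cast(p,*c[i],.15); d=X[:2]-HUB; return st[i],c[i].round(2),X[:2].round(4),np.degrees(np.arctan2(d[1],d[0])).round(2),np.hypot(*d).round(4)
for n in ("top","scene","wrist"):
    p=r.camera_params(n); I,D=r.grab_frame(n); now=tip(I,D,p); cv2.imwrite(f"pics/{n}_cmp.png",I)
    f=np.load(n+"0.npz")
    if n=="wrist": p["R"],p["t"]=f["R"],f["t"]
    print(n,"start",*tip(f["I"],f["D"],p)); print("      now",*now)
print(shift(np.load('wrist0.npz')['pos']))
E
python3 cmp.py
```

```text
clock: 10.6
position: [0.4601, -0.0099, 0.269]
tool_rot: [-0.001, -0.115, 0.993, 0.001]
wrist_force: [0.2, -0.1, 0.3]
opening: 0.009
top start [255 192   8  10  40] [258.48 196.55] [0.4974 0.0429] 146.0 0.0695
      now [258 194   8   9  43] [261.26 198.42] [0.4921 0.0353] 153.55 0.0703
scene start [259 163   6  16  91] [261.48 170.58] [0.5066 0.0506] 136.06 0.0672
      now [258 161   7  16  91] [261.03 168.59] [0.5003 0.0422] 145.06 0.0667
wrist start [279 202  24  30 435] [289.4  215.26] [0.4928 0.0406] 149.53 0.0721
      now [274 197  24  33 442] [284.89 210.96] [0.4889 0.0332] 156.12 0.0723
[ 0.      0.0013 -0.0003]
```

```bash
python3 -m creep '[[0,[-0.019,0,0.03],[0,0,0]],[0,[-0.019,0,0.065],[0,0,0]],[0,[-0.019,0,0.1],[0,0,0]],[0,[-0.019,0,0.125],[0,0,0]],[0,[-0.019,0,0.132],[0,0,0]],[0,[-0.022,0.006,0.132],[0,0,0]],[0,[-0.025,0.012,0.132],[0,0,0]],[0,[-0.027,0.016,0.132],[0,0,0]],[0,[-0.029,0.02,0.132],[0,0,0]],[0,[-0.03,0.022,0.132],[0,0,0]],[0,[-0.031,0.024,0.132],[0,0,0]],[0,[-0.031,0.024,0.132],[0,0,0]]]'
python3 -m creep '[[0,[0.006,-0.01,0],[0,0,0]],[0,[0.012,-0.022,0],[0,0,0]],[0,[0.012,-0.024,-0.03],[0,0,0]],[0,[0.018,-0.024,-0.065],[0,0,0]],[0,[0.024,-0.024,-0.1],[0,0,0]],[0,[0.031,-0.023,-0.132],[0,0,0]],[0,[0.031,-0.023,-0.132],[0,0,0]],[0,[0.031,-0.023,-0.132],[0,0,0]],[0,[0.031,-0.023,-0.132],[0,0,0]]]'; python3 cmp.py
```

```text
clock: 11.75
position: [0.4867, 0.0202, 0.1398]
tool_rot: [0.001, -0.115, 0.993, -0.001]
wrist_force: [0.2, -3.0, 5.2]
opening: 0.004
clock: 12.5
position: [0.4598, -0.0092, 0.2696]
tool_rot: [-0.001, -0.115, 0.993, 0.001]
wrist_force: [0.4, -0.0, -0.5]
opening: 0.006
top start [255 192   8  10  40] [258.48 196.55] [0.4974 0.0429] 146.0 0.0695
      now [256 193   8  10  50] [259.36 197.54] [0.4946 0.0405] 148.88 0.0706
scene start [259 163   6  16  91] [261.48 170.58] [0.5066 0.0506] 136.06 0.0672
      now [258 162   7  17  92] [261.36 170.11] [0.5051 0.0486] 138.18 0.0669
wrist start [279 202  24  30 435] [289.4  215.26] [0.4928 0.0406] 149.53 0.0721
      now [278 202  24  30 432] [288.04 215.32] [0.4919 0.0388] 151.1 0.072
[-0.0005  0.0001 -0.0011]
```

```bash
python3 -m creep '[[0,[-0.019,0,0.03],[0,0,0]],[0,[-0.019,0,0.065],[0,0,0]],[0,[-0.019,0,0.1],[0,0,0]],[0,[-0.019,0,0.125],[0,0,0]],[0,[-0.019,0,0.132],[0,0,0]],[0,[-0.024,0.006,0.132],[0,0,0]],[0,[-0.028,0.014,0.132],[0,0,0]],[0,[-0.03,0.019,0.132],[0,0,0]],[0,[-0.031,0.022,0.132],[0,0,0]],[0,[-0.032,0.024,0.132],[0,0,0]],[0,[-0.0325,0.0245,0.132],[0,0,0]],[0,[-0.0325,0.0245,0.132],[0,0,0]]]'
python3 -m creep '[[0,[0.006,-0.01,0],[0,0,0]],[0,[0.012,-0.022,0],[0,0,0]],[0,[0.012,-0.024,-0.03],[0,0,0]],[0,[0.018,-0.024,-0.065],[0,0,0]],[0,[0.024,-0.024,-0.1],[0,0,0]],[0,[0.0325,-0.0245,-0.132],[0,0,0]],[0,[0.0325,-0.0245,-0.132],[0,0,0]],[0,[0.0325,-0.0245,-0.132],[0,0,0]],[0,[0.0325,-0.0245,-0.132],[0,0,0]]]'; python3 cmp.py
```

```text
clock: 13.65
position: [0.4876, 0.0218, 0.1398]
tool_rot: [0.001, -0.115, 0.993, -0.001]
wrist_force: [-0.4, -1.9, 3.5]
opening: 0.007
clock: 14.4
position: [0.46, -0.0094, 0.2698]
tool_rot: [-0.0, -0.115, 0.993, 0.0]
wrist_force: [0.2, 0.4, 0.5]
opening: 0.004
top start [255 192   8  10  40] [258.48 196.55] [0.4974 0.0429] 146.0 0.0695
      now [255 192   8  10  42] [258.86 197.17] [0.4957 0.0418] 147.48 0.0704
scene start [259 163   6  16  91] [261.48 170.58] [0.5066 0.0506] 136.06 0.0672
      now [259 163   7  16  92] [261.52 170.51] [0.5063 0.0505] 136.38 0.0673
wrist start [279 202  24  30 435] [289.4  215.26] [0.4928 0.0406] 149.53 0.0721
      now [279 203  24  29 423] [289.24 216.08] [0.4926 0.0403] 149.82 0.0721
[-0.0005  0.0001 -0.0011]
```

```bash
python3 - <<'E'
from h import *
p=r.camera_params("wrist"); f=np.load("wrist0.npz"); I=f["I"]; p["R"],p["t"]=f["R"],f["t"]; W=cloud(p,f["D"])
m=cv2.inRange(cv2.cvtColor(I,cv2.COLOR_BGR2HSV),(45,100,60),(85,255,255)); k,L,st,c=cv2.connectedComponentsWithStats(m)
for i in range(1,k):
    if st[i,4]>50: w=W[L==i]; print(st[i],c[i].round(1),np.median(w,0).round(4),np.percentile(w[:,2],[10,90]).round(3),cast(p,*c[i],.049).round(4))
print("hover",shift([.460,-.318,.11]))
E
```

```text
[ 13  95  31  27 614] [ 27.9 108.4] [ 0.4568 -0.3161  0.0516] [0.047 0.053] [ 0.457  -0.3178  0.049 ]
[ 31 134  24  14 292] [ 42.4 140.5] [ 0.5002 -0.3083  0.0309] [0.03  0.032] [ 0.4957 -0.2964  0.049 ]
hover [ 0.0697 -0.3011  0.1585]
```

```bash
python3 -m creep '[[0,[0.006,-0.025,0],[0,0,0]],[0,[0.014,-0.06,0],[0,0,0]],[0,[0.022,-0.095,0],[0,0,0]],[0,[0.03,-0.13,0],[0,0,0]],[0,[0.038,-0.165,0.02],[0,0,0]],[0,[0.046,-0.2,0.04],[0,0,0]],[0,[0.054,-0.235,0.06],[0,0,0]],[0,[0.062,-0.265,0.085],[0,0,0]],[0,[0.07,-0.29,0.115],[0,0,0]],[0,[0.071,-0.301,0.145],[0,0,0]],[0,[0.071,-0.301,0.175],[0,0,0]],[0,[0.071,-0.301,0.195],[0,0,0]]]'; python3 -m creep '[[0,[0,0,0],[0,0,0]],[0,[0,0,0],[0,0,0]]]'; python3 - <<'E'
from h import *
print(shift([.459,-.318,.05]))
p=r.camera_params("wrist"); I,D=r.grab_frame("wrist"); cv2.imwrite("pics/w5.png",I); s,_=r.grab_frame("scene"); cv2.imwrite("pics/s5.png",s)
W=cloud(p,D); m=cv2.inRange(cv2.cvtColor(I,cv2.COLOR_BGR2HSV),(45,100,60),(85,255,255)); k,L,st,c=cv2.connectedComponentsWithStats(m)
for i in range(1,k):
    if st[i,4]>50: w=W[L==i]; print(st[i],c[i].round(1),np.median(w,0).round(4),np.percentile(w[:,2],[10,90]).round(3))
print(proj(p,[.459,-.318,.05]))
E
```

```text
clock: 15.55
position: [0.4581, -0.3177, 0.0708]
tool_rot: [-0.002, -0.114, 0.993, 0.003]
wrist_force: [0.6, 0.7, 0.1]
opening: 0.006
clock: 15.72
position: [0.459, -0.3173, 0.0737]
tool_rot: [-0.001, -0.115, 0.993, 0.002]
wrist_force: [-0.0, 0.1, 0.6]
opening: 0.004
[ 0.0001 -0.0007  0.0237]
[ 227  178   45   44 1433] [249.  198.8] [ 0.4556 -0.3207  0.0518] [0.05  0.053]
[251.14577029 203.1095164 ]
```

View pics/w5.png

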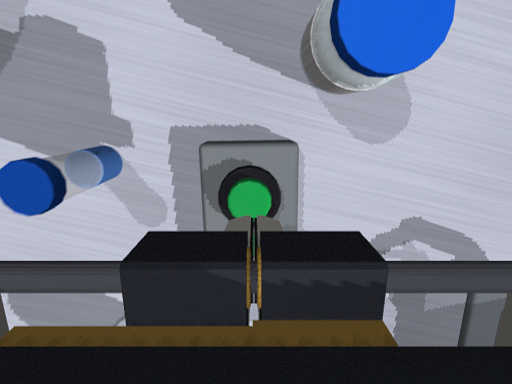

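```bash
python3 -m creep '[[0,[0.002,-0.002,0.01],[0,0,0]],[0,[0.002,-0.002,0.018],[0,0,0]],[0,[0.002,-0.002,0.022],[0,0,0]],[0,[0.002,-0.002,0.024],[0,0,0]],[0,[0.002,-0.002,0.026],[0,0,0]],[0,[0.002,-0.002,0.027],[0,0,0]],[0,[0.002,-0.002,0.028],[0,0,0]],[0,[0.002,-0.002,0.028],[0,0,0]]]'
```

```text
clock: 16.48
position: [0.4587, -0.3209, 0.0475]
tool_rot: [0.0, -0.115, 0.993, -0.0]
wrist_force: [-0.2, -0.0, -1.3]
opening: 0.005
```

```bash
for i in 1 2; do python3 -m creep '[[0,[0,0,0.001],[0,0,0]],[0,[0,0,0.002],[0,0,0]],[0,[0,0,0.002],[0,0,0]]]' | grep -E "pos|force"; done
```

```text
position: [0.4586, -0.3209, 0.0455]
wrist_force: [-0.0, 0.2, -0.0]
position: [0.4586, -0.3208, 0.0434]
wrist_force: [-0.3, 0.6, -0.6]
```

```bash
python3 - <<'E'
from h import *
I,D=r.grab_frame("scene"); p=r.camera_params("scene"); print(proj(p,[.4586,-.3208,.0434]), r.observe()["wrist_force"])
w,_=r.grab_frame("wrist")
cv2.imwrite("pics/s6.png",np.vstack([cv2.resize(I[110:180,150:270],(600,350),interpolation=cv2.INTER_CUBIC),cv2.resize(w[130:250,130:370],(600,250))]))
E
```

```text
[201.90141251 146.62145637] [-0.01306126 -0.32444152  0.01602711]
```

View pics/s6.png

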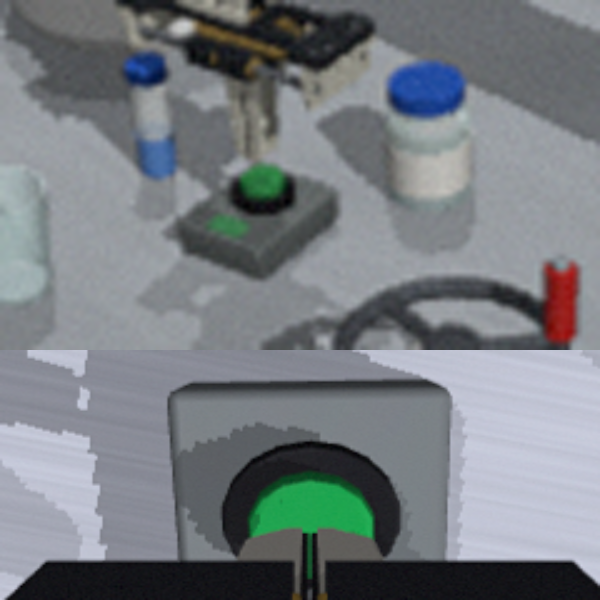

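```bash
python3 - <<'E'
from h import *
for n,us,vs in (("scene",range(197,209,2),range(130,152,2)),("wrist",range(235,276,8),range(190,222,4))):
    p=r.camera_params(n); I,D=r.grab_frame(n); W=cloud(p,D); print(n)
    for v in vs: print(v,*["(%.0f %.0f %.0f|%d)"%(*(W[v,u]*1000),I[v,u].argmax()+10*(int(I[v,u].max())-int(I[v,u].min())>60)) for u in us])
E
```

```text
scene
130 (470 -326 119|2) (467 -316 122|2) (466 -305 127|2) (457 -305 122|2) (331 -467 -0|0) (320 -468 -5|0)
132 (473 -323 113|2) (468 -317 114|1) (464 -309 116|1) (458 -306 114|2) (344 -450 3|0) (332 -452 -3|0)
134 (470 -328 101|2) (468 -318 105|2) (464 -311 106|2) (459 -305 107|1) (352 -441 1|0) (346 -435 1|0)
136 (468 -332 90|1) (467 -321 94|1) (467 -308 100|2) (459 -306 97|1) (363 -427 2|1) (357 -421 2|0)
138 (473 -327 86|2) (469 -320 87|2) (467 -309 91|1) (457 -310 86|2) (447 -311 81|1) (364 -413 -1|0)
140 (404 -427 1|0) (468 -322 76|2) (467 -310 82|2) (460 -308 80|2) (383 -401 3|0) (375 -399 1|0)
142 (413 -416 1|0) (408 -409 2|0) (429 -365 31|1) (398 -396 2|1) (390 -394 0|0) (388 -382 4|0)
144 (424 -402 2|0) (463 -331 53|1) (455 -330 49|11) (454 -318 54|11) (448 -314 54|11) (421 -339 30|1)
146 (471 -336 45|0) (471 -322 51|11) (465 -317 51|11) (460 -311 51|11) (457 -303 53|11) (440 -314 41|1)
148 (478 -325 44|0) (472 -322 43|1) (468 -314 45|11) (463 -309 45|11) (458 -302 46|1) (449 -302 41|1)
150 (480 -324 37|0) (482 -309 44|0) (474 -307 42|1) (469 -301 42|0) (460 -301 38|2) (4
[... 152 characters left out ...]
|11) (443 -325 51|11) (442 -320 50|11) (442 -315 49|11) (442 -309 41|0)
198 (450 -334 46|1) (447 -329 52|11) (446 -324 52|11) (445 -320 52|11) (444 -314 52|11) (445 -308 42|1)
202 (450 -334 53|11) (449 -329 52|11) (449 -324 51|11) (447 -319 52|11) (446 -314 52|11) (445 -309 50|11)
206 (453 -333 52|11) (452 -328 52|11) (451 -323 51|11) (450 -318 52|11) (449 -313 51|11) (447 -308 52|11)
210 (456 -333 52|11) (455 -328 52|11) (453 -323 53|11) (453 -318 52|11) (451 -313 52|11) (450 -307 51|11)
214 (459 -332 52|11) (457 -327 53|11) (456 -322 52|11) (455 -317 52|11) (454 -312 51|11) (453 -307 51|11)
218 (461 -332 53|1) (452 -328 74|2) (453 -323 70|2) (450 -319 75|2) (449 -314 74|2) (456 -306 52|11)
```

The shut fingertips actually end about 30 mm above the reported TCP. Both cameras show them at z≈75 mm, and there is no contact force. So I'll keep lowering slowly and watch the force.

```bash
python3 -m creep '[[0,[0,0,0.004],[0,0,0]],[0,[0,0,0.009],[0,0,0]],[0,[0,0,0.013],[0,0,0]],[0,[0,0,0.016],[0,0,0]],[0,[0,0,0.018],[0,0,0]],[0,[0,0,0.018],[0,0,0]]]'|grep -E "pos|force"; for i in 1 2 3; do python3 -m creep '[[0,[0,0,0.001],[0,0,0]],[0,[0,0,0.002],[0,0,0]],[0,[0,0,0.002],[0,0,0]]]' | grep -E "pos|force"; done
```

```text
position: [0.4584, -0.3206, 0.025]
wrist_force: [-1.2, 1.2, 1.3]
position: [0.4585, -0.3207, 0.0236]
wrist_force: [-1.7, 0.7, 2.8]
position: [0.4586, -0.3208, 0.0216]
wrist_force: [-2.6, 1.5, 4.2]
position: [0.4587, -0.3209, 0.0201]
wrist_force: [-2.0, 2.7, 7.9]
```

```bash
python3 -m creep '[[0,[0,0,0.001],[0,0,0]],[0,[0,0,0.001],[0,0,0]]]' | grep -E "pos|force"; python3 - <<'E'
from h import *
I,D=r.grab_frame("scene"); p=r.camera_params("scene"); 
w,_=r.grab_frame("wrist")
cv2.imwrite("pics/s7.png",np.vstack([cv2.resize(I[110:180,150:270],(600,350),interpolation=cv2.INTER_CUBIC),cv2.resize(w[130:250,130:370],(600,250))]))
E
```

```text
position: [0.4587, -0.3209, 0.02]
wrist_force: [-4.9, 4.4, 15.4]
```

View pics/s7.png

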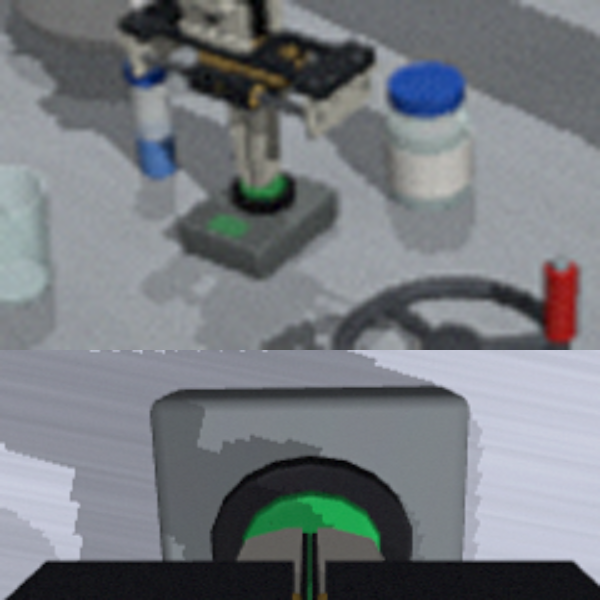

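The fingertips sit on the key, which is down at its stop: the force jumped to 15 N and the arm stopped moving. I'll lift off now and check the result.

```bash
python3 -m creep '[[0,[0,0,-0.003],[0,0,0]],[0,[0,0,-0.01],[0,0,0]],[0,[0,0,-0.03],[0,0,0]],[0,[0,0,-0.06],[0,0,0]],[0,[0,0,-0.09],[0,0,0]],[0,[0,0,-0.12],[0,0,0]],[0,[0,0,-0.15],[0,0,0]],[0,[0,0,-0.18],[0,0,0]],[0,[0.02,0,-0.21],[0,0,0]],[0,[0.03,0,-0.23],[0,0,0]],[0,[0.03,0,-0.23],[0,0,0]],[0,[0.03,0,-0.23],[0,0,0]]]'; sed -i 's/("top","scene","wrist")/("top","scene")/' cmp.py; python3 cmp.py; python3 - <<'E'
from h import *
for n in ("top","scene"):
    p=r.camera_params(n); I,D=r.grab_frame(n); f=np.load(n+"0.npz"); cv2.imwrite(f"pics/{n}_end.png",I)
    for nm,J,DD in (("start",f["I"],f["D"]),("end",I,D)):
        W=cloud(p,DD); H=cv2.cvtColor(J,cv2.COLOR_BGR2HSV)
        pu=(cv2.inRange(H,(140,80,40),(172,255,255))>0)&(W[...,0]>.65)&(W[...,0]<.9)&(W[...,2]>.05)
        v,u=np.nonzero(pu); gr=(cv2.inRange(H,(45,100,40),(85,255,255))>0)&(np.hypot(W[...,0]-.46,W[...,1]+.32)<.03)
        print(n,nm,"purple",cast(p,np.median(u),np.median(v),.12).round(4),"key z",np.median(W[gr][:,2]).round(4) if gr.any() else None)
E
```

```text
clock: 19.7
position: [0.4299, -0.3286, 0.2497]
tool_rot: [0.001, -0.114, 0.993, -0.001]
wrist_force: [-0.2, 0.0, -0.2]
opening: 0.002
top start [255 192   8  10  40] [258.48 196.55] [0.4974 0.0429] 146.0 0.0695
      now [255 192   8  10  38] [258.39 196.58] [0.4973 0.0431] 145.88 0.0697
scene start [259 163   6  16  91] [261.48 170.58] [0.5066 0.0506] 136.06 0.0672
      now [258 163   8  16  93] [261.48 170.54] [0.5064 0.0505] 136.26 0.0672
[-0.1026  0.3031 -0.0223]
top start purple [ 0.7323 -0.0173  0.12  ] key z 0.0515
top end purple [0.7294 0.0034 0.12  ] key z 0.0515
scene start purple [0.7822 0.0491 0.12  ] key z 0.0501
scene end purple [0.7821 0.0719 0.12  ] key z 0.0502
```

View pics/top_end.png

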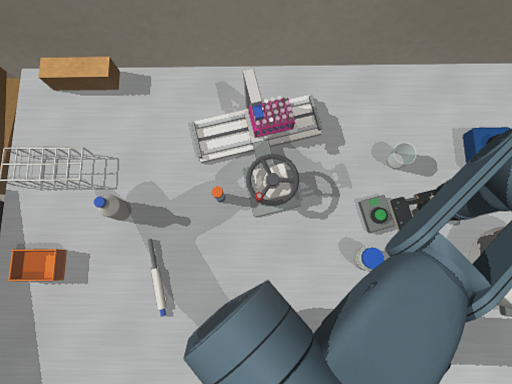

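```bash
python3 -c "
from plant import r
print(r.close_job(), r.observe()['clock'])"
```

```text
the job is handed in; nothing more can be done
the job is handed in; nothing more can be done
```

I pushed the hand wheel one full turn clockwise by its red handle, pressed the green start key fully down and let it come up. The job is handed in, at about 20 s of the 64 s allowed.

- **Wheel:** I pushed with the shut fingertips only, at about 3 to 5 N. Some vertical force (up to 5 N) showed at the end of the pushes. In the last pictures the handle stands within about 0.2° of where it started, in both the top and scene views. An earlier top-view check, with the arm nearer the wheel, had read 1.5° short, while the scene and wrist views read 0.3°.
- **Rack:** the purple rack moved about 21 to 23 mm along the feed direction by a rough colour measurement, against 20 mm expected.
- **Key:** it went down about 6 mm to its stop, where the force rose to 15 N. Afterwards its top was back at its starting height, 51.5 mm above the table.
- **Fingertip height:** the shut fingertips ended about 30 mm above the reported tool point. So the handle was pushed near its top, and I had to go lower than planned to reach the key.
- **Loose items:** those visible in the last top view stood where they were. The arm hid tube_a in that view, so I did not check it after lifting off. It was still standing when the key was pressed.

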